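Shut and bolt the plywood tool case

ROBOT

A 7-joint arm with a two-finger parallel gripper is mounted at the origin on a cart in front of the work surface, level with it; the furniture and walls round the work are solid. World frame = base frame: x ahead of the robot, y to its left, z up, the work surface at z = 0. Lengths are in m, angles in degrees, forces in N, time in s.
With the tool pointing down it reaches from about 0.425 to 0.875 m from the base axis. Payload 4.7 kg.
Tool frame: the origin (TCP) lies between the finger pads; the fingertips stand 25 mm ahead of it and the grasp point (between the pads) lies 6 mm ahead of it (env.tip_reach is the distance from the TCP to the fingertips, in m); z points along the fingers, y is the direction in which the jaws open and shut (so a half turn about z gives the same grasp; the last joint's range is limited). The gripper opens to 87 mm and grips with 3 to 60 N. Pads are 19 mm wide; open, the fingers measure 117 mm over their backs; the gripper's body (75 mm by 190 mm) begins 51 mm behind the grasp point.
Start: joints at [72.198, 18.392, -4.016, 83.108, 1.295, 78.541, -3.26], TCP at [0.207, -0.616, 0.248] pointing down, gripper open.
Joint ranges: [-163.93, 163.93], [-17.29, 119.83], [-79.2, 71.16], [3.27, 140.29], [-89.18, 269.18], [5.43, 117.66], [-154.24, 154.24]. Speed limits (degrees/s): [147.25, 147.25, 180, 180, 180, 180, 180].

INTERFACE

Orientations are given as [roll, pitch, yaw] about the fixed x, y, z axes, in that order (R = Rz(yaw) Ry(pitch) Rx(roll)).
In Python, from cell import env, viewer, job gives the robot as it stands.
- The arm moves only by the tool move_arm, never from a script. Its argument "steps" is a list of rows, each a list of 7 numbers: the finger opening in cm, from 0 to 8.7, then the shift along the tool's x, y, z in cm, then the turn, a rotation vector about the tool's x, y, z in rad. In form: [[fingers, tx, ty, tz, wx, wy, wz], ...]. A call has 1 to 5 rows; each row shifts and turns the commanded pose from where the row before left it, along the tool's axes as they then stand; what a row does not reach is not made up. A row lasts 1/12 s, in which the tool goes at most 41.7 mm and 7.16 degrees, less where a joint would pass 70% of its speed; a pose out of reach is approached as far as the arm can. A call is refused whole if a number of a shift passes 4.17 or a number of a turn 0.125, either way. A call with a gripper value outside its range is refused whole. The fingers move at their own pace and stop on an object; "force" is the grip in N (left out, the last holds). Time passes only in rows, so rows that do not move let the fingers close. It gives the time, the measured TCP pose, the force and the opening at its end, in the units of the state.
- env.get_obs(): the state, without advancing time (a new reading comes with each control period).
- viewer.read_camera(name): name is "scene" or "top" or "wrist"; returns a dict with "img" (480x640x3 uint8, red, green, blue), "vfov" (degrees; the focal length in pixels is half the picture's height over the tangent of half this angle, whatever the lens; pixels are square), "cx", "cy" (the principal point, pixels), "extrinsics" (4x4, takes a point from world to camera coordinates); the wrist camera has in their place "mount" (4x4, takes a point from camera to tool coordinates, whose origin is the TCP and whose axes are the flange's). Camera axes: x right, y down, z forward; pixel columns grow to the right and rows downward; lengths in m; the calibration is good to about 2 mm. A picture is of the moment at which its call begins: read the wrist's pose just before it. There is no depth.
- job.sign_off(): hands the job in, once; it reports no verdict.
The state is a dict: "time_s": time; "qpos": joint angles; "joint_velocities": joint speeds; "effort": joint torques, N m; "tool_pos": TCP position; "tool_rot": TCP orientation; "force": force on the tool from outside, world axes, zero at the start; "wrist_torque": the same for the moment, N m; "grip_width": finger opening in m.
Only numpy, scipy, OpenCV 4.12 (cv2) and the standard library are available. Lean on these libraries where they do the work, as an engineer would, in place of code of your own. Each camera call takes 0.05 s, during which the arm holds its last target.

TASK

Swing the lid of the plywood tool case down, press it against its springy seal until the bolt on the lid lines up with the socket of the keeper beside it, and slide the bolt across until its tip is fully home in the socket. The socket's height differs from case to case, so find it by feel: push gently, never with more than about 20 N on the keeper or on the rim under the lid, and leave the tape measure and the sanding block where they are.

Things in the scene. Friction and masses are not known exactly. Their poses are not given: they have to be found in the camera images.
- lid (a joint): Lid's hinge angle (rad): 0 = shut tight on the hard rim, grows as it opens. Starts part open and stays where it is left (friction about 0.25 N m, weight nearly balanced). Let down, it rests on the springy seal at about 0.09; from there a downward push at the thumb plate that grows evenly to about 15 N brings it to 0. Let go, it springs back to about 0.09 unless the bolt holds it.
- lid_hinge (a point): Point on the lid's hinge axis, in the middle of the case's far long edge, 70 mm above the bench. Its axes turn with the lid: y lies along the hinge, towards the case's left; at lid angle 0, x points from the case's front to its hinge side, and z up.
- lid_front (a point): Bare spot on the lid's top face near its free front edge, a good place to push the lid down: at (-190, +60, +14) mm from lid_hinge in the lid's axes. Axes as lid_hinge.
- bolt (a joint): Travel of the sliding bolt along the lid (m): 0 = fully drawn back, grows as it slides towards the keeper (the case's -y). Starts somewhere in 0 to 0.012; the flat tip reaches the face of the keeper's socket at 0.018 (stops there if too high or too low) and the socket's closed back wall (hard stop, fully home) at 0.038. It drags with about 2.5 N.
- thumb_plate (a point): Centre of the clear top face (34 mm across the bolt, 35 mm along it) of the bolt's dark thumb plate, 30 mm above the lid's top, 169 mm from the hinge axis, level when the lid is shut. At its front (-y) end stands a lip, 34 wide, 8 thick, 14 mm high, its face 17.5 mm from this point, to push against; at its rear end a rib 3.5 mm high. The bolt slides to -y. Axes as lid_hinge.
- bolt_tip (a point): Centre of the flat end of the bolt's steel rod (12 mm thick), on the rod's axis, 11.5 mm above the lid's top. Axes as lid_hinge.
- keeper_mouth (a point): Centre of the mouth the keeper's socket would have at its lowest setting, on the rod's axis at lid angle 0. The real socket is screwed on 0 to 11 mm higher (not measured). Mouth 14 mm high, 16 wide, 20 mm deep, closed at the back; 8 mm of steel above, 4 below, 5 at the sides. z is up; +y points out of the mouth to the bolt, which goes in along -y. At lid rest the rod is above the mouth.
- case: The plywood case, fixed to the bench, 70 mm high, 200 mm from front to hinge (x) and 306 mm wide (y from +130 to -177 mm; the part beyond -131 is the solid strip, 84 mm high, that carries the keeper). Origin under the middle of the box; x points from its free front to the hinge side, y to its left, z up.
- keeper: The keeper: an upright steel bracket, 50 mm wide and 50 mm high, on the solid strip at the case's right side, with the small socket screwed to its inner face in upright slots. Origin on the strip's top, 11.5 mm below keeper_mouth; axes as the case.
- rim: Thin aluminium strip on top of the case's front wall, on which the shut lid comes to rest.
- tape_measure: Bystander, pocket tape measure 62 x 81 x 33 mm, lying right of the case; origin under its middle.
- sanding_block: Bystander, cork sanding block 66 x 110 x 29 mm, lying left of the case; origin under its middle.
- lid_panel: The lid's plywood panel, 14 mm thick; origin and axes as lid_hinge. It reaches 204 mm from the hinge axis to its free front edge (-x) and from y = -126 to +130 mm; its underside is level with the axis, its top face 14 mm above it when shut.
- bolt_rod: The bolt's steel rod, 12 mm thick, running along y; moves with joint bolt. Origin on its axis, below the thumb plate, 18.5 mm under the plate's face. Axes as lid_hinge. It runs in two guide staples 23 mm high on the lid, 9 mm or more clear of the ends of the thumb plate.

How it is judged (in metres and radians):
On the way, in this order (a step that is already met when the one before it is completed fails the run):
1. the lid is down on its seal (angle below 0.11 rad) with the bolt still outside the keeper (value of joint lid below 0.11 rad and y of bolt_tip in the frame of keeper_mouth above 0 m), for 0.1 s.
2. the bolt's tip is at least 17 mm deep in the keeper with the lid pressed down (y of bolt_tip in the frame of keeper_mouth below -0.017 m and z of bolt_tip in the frame of keeper_mouth between -0.004 and 0.015 m and value of joint lid below 0.08 rad), for 0.2 s.
At the end, for the whole second after the job is handed in: The bolt's tip is 17 mm or more deep in the 20 mm deep socket of the keeper, between 4 mm below and 15 mm above keeper_mouth in height, and so holds the lid down at less than 0.08 rad, everything at rest (all of step 2 and linear speed of bolt_rod below 0.01 m/s); the robot touches nothing.
It fails at once if the bolt is pushed or jammed against the keeper with more than 25 N (contact force between bolt_rod and keeper above 25 N).
It fails at once if the shut lid is leaned on so that it bears on the rim with more than 25 N (contact force between lid_panel and rim above 25 N).
It fails at once if the tape measure or the sanding block is moved by more than 20 mm (distance of any of tape_measure, sanding_block from where it was at the start of the episode above 0.02 m).
It also fails if it takes over 72 s, if anything falls off the work surface, if the arm or the gripper's body presses on something with over 40 N, if the wrist force passes 120 N, or if a joint passes its speed limit or range.

## Working session

There is one attempt and no reset: what is moved stays moved. The work goes in short steps, Python scripts to look and compute and a tool call to move; the robot and the scene stay as the last step left them, time stands still between calls to the robot, and variables do not carry over. Pictures are saved under pics/ and viewed, and the job is handed in when it is done.

Besides the shell and the picture viewer there is one more tool, called after "Request:" as name(argument=value, ...) on one line, values as JSON. move_arm: Moves the arm, as the interface text tells. Its arguments: {"type":"object","properties":{"steps":{"type":"array"},"force":{"type":"number"}},"required":["steps"]}

```bash
ls; mkdir -p pics
python3 - <<'E'
from cell import env, viewer, job
import cv2, numpy as np
o=env.get_obs()
for k,v in o.items(): print(k,np.round(v,4))
for n in ("scene","top","wrist"):
    c=viewer.read_camera(n); cv2.imwrite(f"pics/{n}0.png",c["img"][:,:,::-1])
    print(n,{k:np.round(v,4).tolist() for k,v in c.items() if k!="img"})
E
```

```text
pics
time_s 0.0
qpos [72.1987 18.4368 -4.0158 83.1755  1.2967 78.5412 -3.2609]
joint_velocities [-0.146  -0.0781  0.0733  0.0017  0.0045 -0.0392  0.042 ]
effort [ 5.00000e-04 -4.91290e+01 -4.03700e-01 -3.12532e+01 -6.38000e-02
  4.39000e-02  2.00000e-04]
tool_pos [ 0.2072 -0.6155  0.2465]
tool_rot [-1.798918e+02  7.400000e-03  1.861080e+01]
force [ 1.1402 -0.9224  0.5159]
wrist_torque [ 0.0353 -0.0141  0.0037]
grip_width 0.087
scene {'vfov': 54.1912, 'cx': 314.1439, 'cy': 236.3453, 'extrinsics': [[-0.917, -0.3987, -0.0076, 0.4664], [-0.2081, 0.4947, -0.8438, 0.2705], [0.3402, -0.7722, -0.5366, 0.7817], [0.0, 0.0, 0.0, 1.0]]}
top {'vfov': 52.6683, 'cx': 322.698, 'cy': 237.9891, 'extrinsics': [[0.0051, -1.0, 0.0063, -0.1475], [-0.9898, -0.006, -0.1421, 0.5942], [0.1422, -0.0055, -0.9898, 1.0609], [0.0, 0.0, 0.0, 1.0]]}
wrist {'vfov': 68.4741, 'cx': 322.3982, 'cy': 234.9482, 'mount': [[0.0007, -0.9558, -0.2941, 0.0809], [1.0, 0.0008, -0.0005, 0.0008], [0.0007, -0.2941, 0.9558, -0.1369], [0.0, 0.0, 0.0, 1.0]]}
```

View pics/scene0.png

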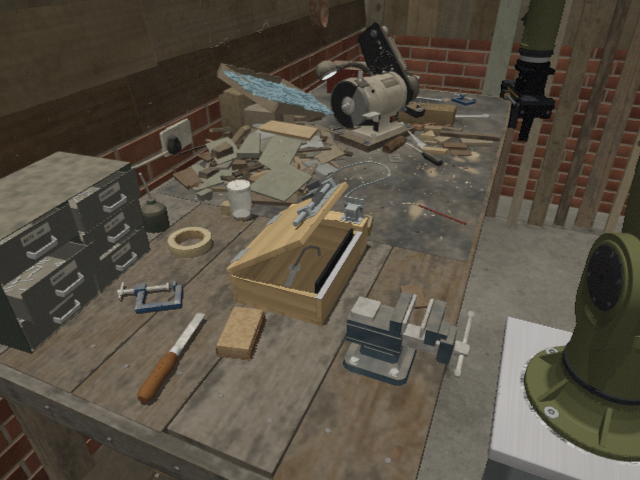

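View pics/top0.png

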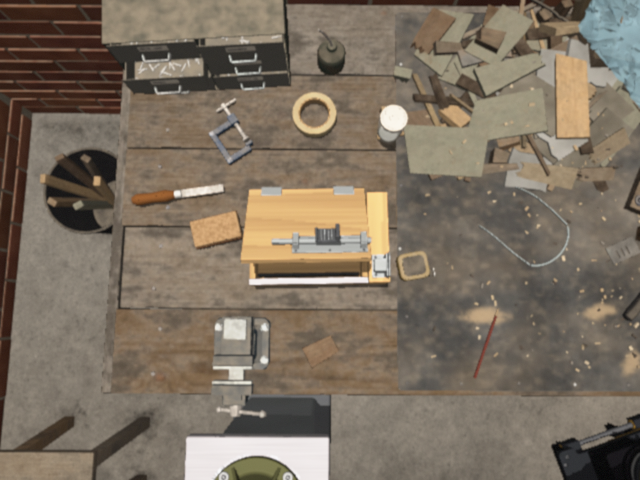

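View pics/wrist0.png

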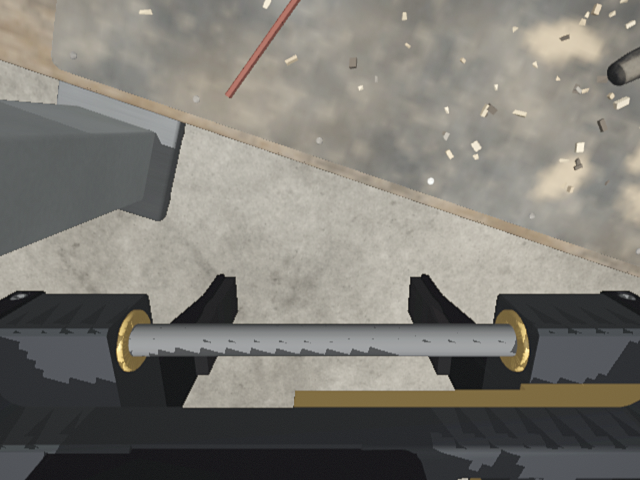

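Run:
```python
import cv2
a=cv2.imread("pics/top0.png")[175:300,230:440]; cv2.imwrite("pics/t0z.png",cv2.resize(a,None,fx=3.8,fy=3.8,interpolation=cv2.INTER_CUBIC))
a=cv2.imread("pics/scene0.png")[170:330,220:390]; cv2.imwrite("pics/s0z.png",cv2.resize(a,None,fx=3.7,fy=3.7,interpolation=cv2.INTER_CUBIC))
```

```text
(no output)
```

View pics/t0z.png

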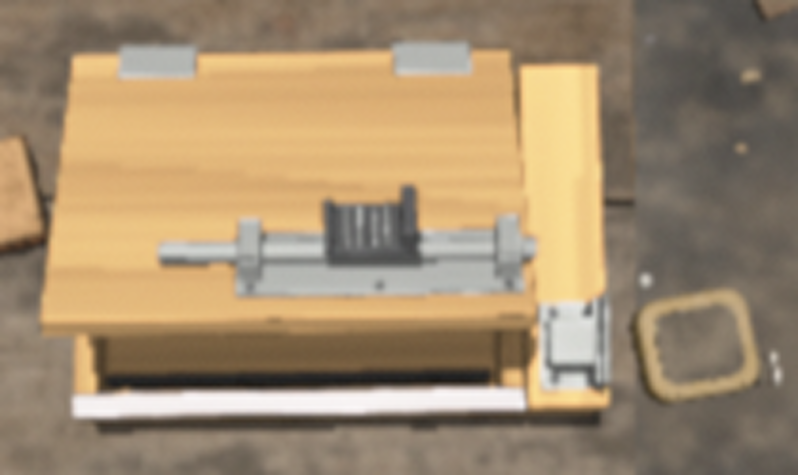

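View pics/s0z.png

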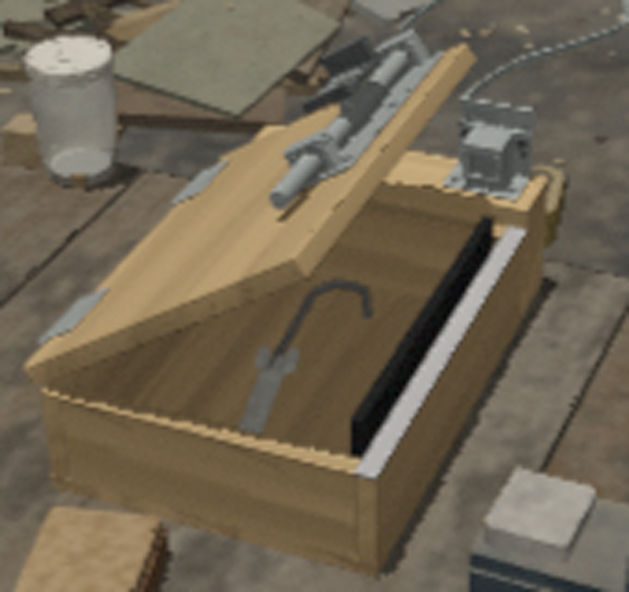

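```bash
cat > h.py <<'E'
import numpy as np, cv2
def ray(c,u,v,T=None):
    f=240/np.tan(np.radians(c["vfov"]/2)); d=np.array([(u-c["cx"])/f,(v-c["cy"])/f,1])
    if T is None:
        E=np.array(c["extrinsics"]); R=E[:3,:3]; return -R.T@E[:3,3], R.T@d
    return T[:3,3],T[:3,:3]@d
def onz(c,u,v,z,T=None):
    o,d=ray(c,u,v,T); return o+d*(z-o[2])/d[2]
def proj(c,p):
    E=np.array(c["extrinsics"]); q=E[:3,:3]@p+E[:3,3]; f=240/np.tan(np.radians(c["vfov"]/2))
    return np.array([c["cx"]+f*q[0]/q[2],c["cy"]+f*q[1]/q[2]])
def tri(a,b):
    (o1,d1),(o2,d2)=a,b
    s=np.linalg.lstsq(np.c_[d1,-d2],o2-o1,rcond=None)[0]
    p,q=o1+d1*s[0],o2+d2*s[1]; return (p+q)/2,np.linalg.norm(p-q)
def wristT(o,c):
    from scipy.spatial.transform import Rotation as Ro
    T=np.eye(4); T[:3,:3]=Ro.from_euler('xyz',o["tool_rot"],degrees=True).as_matrix(); T[:3,3]=o["tool_pos"]
    return T@np.array(c["mount"])
E
python3 - <<'E'
from h import *
from cell import viewer
c=viewer.read_camera("top"); s=viewer.read_camera("scene")
t=lambda u,v:(230+u/3.8,175+v/3.8)
S=lambda u,v:(220+u/3.7,170+v/3.7)
for n,p in dict(bl=(520,64),br=(600,66),fr=(609,408),fl=(528,410)).items(): print(n,onz(c,*t(*p),.084).round(4))
for n,p in dict(riml=(72,415),rimr=(526,410)).items(): print(n,onz(c,*t(*p),.07).round(4))
for n,a,b in [("tiprear rod",(160,252),(280,195)),("lid front-left corner",(40,330),(302,275)),("keeper top back right",(600,300),None)]:
  if b: p,e=tri(ray(c,*t(*a)),ray(s,*S(*b))); print(n,p.round(4),e)
for n,p in dict(tape=(697,345)).items(): print(n,onz(c,*t(*p),.033).round(4))
E
```

```text
bl [ 0.6933 -0.2415  0.084 ]
br [ 0.6924 -0.2883  0.084 ]
fr [ 0.4929 -0.2907  0.084 ]
fl [ 0.4915 -0.2445  0.084 ]
riml [0.4879 0.0168 0.07  ]
rimr [ 0.4922 -0.2448  0.07  ]
tiprear rod [ 0.5662 -0.0439  0.1866] 0.0019194962701824523
lid front-left corner [0.5253 0.0175 0.1843] 0.0021283479843003084
tape [ 0.5336 -0.3515  0.033 ]
```

Request:
move_arm(steps=[[0, 0, 0, -1, 0, 0, -0.12], [0, 0, 0, -1, 0, 0, -0.12], [0, 0, 0, -1, 0, 0, -0.12], [0, 0, 0, -1, 0, 0, -0.12], [0, 0, 0, -1, 0, 0, -0.12]])

```text
time_s: 0.67
tool_pos: [0.2074, -0.6159, 0.2979]
tool_rot: [-180.0, -0.0, 53.3]
force: [0.3, -0.0, -0.7]
grip_width: 0.0616
```

Request:
move_arm(steps=[[0, 0, 0, -0.2, 0, 0, -0.12], [0, 0, 0, -0.2, 0, 0, -0.12], [0, 0, 0, -0.2, 0, 0, -0.12], [0, 0, 0, -0.2, 0, 0, -0.12], [0, 0, 0, -0.2, 0, 0, -0.12]])

```text
time_s: 1.08
tool_pos: [0.2073, -0.616, 0.3075]
tool_rot: [-180.0, -0.0, 87.7]
force: [-0.3, -0.2, -0.4]
grip_width: 0.0281
```

Run:
```python
from cell import env
import numpy as np
o=env.get_obs()
for k in("time_s","qpos","tool_pos","tool_rot","force"): print(k,np.round(o[k],4))
```

```text
time_s 1.0833
qpos [ 78.737   17.7948 -12.6121  77.4306   3.8417  85.2043  64.0902]
tool_pos [ 0.2073 -0.616   0.3075]
tool_rot [-1.799914e+02 -1.330000e-02  8.770260e+01]
force [-0.2709 -0.1916 -0.4352]
```

Request:
move_arm(steps=[[0, 3.4, 2, 0, 0, 0, -0.055], [0, 3.5, 2, 0, 0, 0, 0], [0, 3.5, 2, 0, 0, 0, 0], [0, 3.5, 2, 0, 0, 0, 0], [0, 3.5, 2, 0, 0, 0, 0]])

```text
time_s: 1.5
tool_pos: [0.3083, -0.4405, 0.3075]
tool_rot: [-180.0, 0.0, 90.5]
force: [1.3, 0.2, 0.1]
grip_width: 0.0016
```

Request:
move_arm(steps=[[0, 3.5, 2, 0, 0, 0, 0], [0, 3.5, 2, 0, 0, 0, 0], [0, 3.5, 2, 0, 0, 0, 0], [0, 3.5, 2, 0, 0, 0, 0], [0, 3.5, 2, 0, 0, 0, 0]])

```text
time_s: 1.92
tool_pos: [0.4066, -0.2645, 0.3077]
tool_rot: [180.0, 0.1, 90.5]
force: [0.8, -0.4, 0.6]
grip_width: 0.0003
```

Request:
move_arm(steps=[[0, 3.5, 2, 0, 0, 0, 0], [0, 3.5, 2, 0, 0, 0, 0], [0, 3.5, 2, 0, 0, 0, 0], [0, 3.5, 2, 0, 0, 0, 0], [0, 0, 0, 0, 0, 0, 0]])

```text
time_s: 2.33
tool_pos: [0.4881, -0.116, 0.3082]
tool_rot: [179.8, -0.2, 91.3]
force: [-0.4, 0.9, -0.0]
grip_width: 0.0004
```

Run:
```python
from cell import env,viewer
import numpy as np,cv2
o=env.get_obs()
for k in("time_s","qpos","tool_pos","tool_rot","force"): print(k,np.round(o[k],4))
cv2.imwrite("pics/w1.png",viewer.read_camera("wrist")["img"][:,:,::-1])
```

```text
time_s 2.3333
qpos [ 5.12666e+01  2.49400e-01 -4.04662e+01  9.71299e+01 -7.57000e-02
  8.25447e+01  1.20800e+01]
tool_pos [ 0.4881 -0.116   0.3082]
tool_rot [179.8178  -0.2034  91.2697]
force [-0.3539  0.9226 -0.0346]
```

View pics/w1.png

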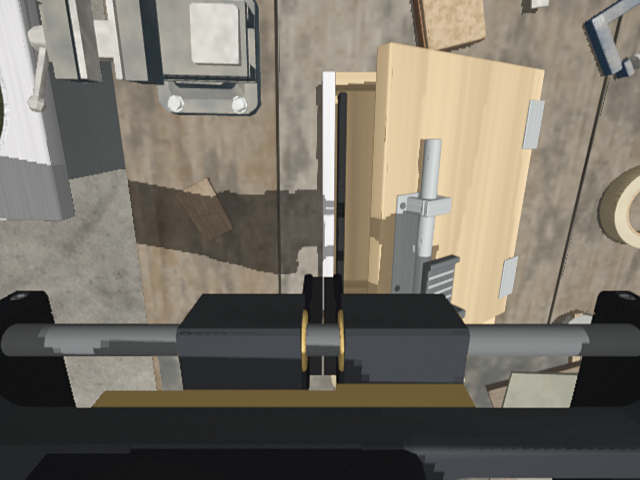

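Request:
move_arm(steps=[[0, 3.2, 1.9, 0, 0, 0, 0], [0, 3.2, 1.9, 0, 0, 0, 0], [0, 3.2, 1.9, 0, 0, 0, 0], [0, 0, 0, 0, 0, 0, 0], [0, 0, 0, 3, 0, 0, 0]])

```text
time_s: 2.8
tool_pos: [0.5445, -0.0271, 0.2821]
tool_rot: [179.5, 0.0, 90.8]
force: [0.6, -1.3, 1.5]
grip_width: 0.0005
```

Request:
move_arm(steps=[[0, 0, 0, 3, 0, 0, 0], [0, 0, 0, 0, 0, 0, 0]])

```text
time_s: 2.97
tool_pos: [0.5374, -0.0308, 0.242]
tool_rot: [-179.4, -0.0, 90.5]
force: [-2.2, -0.3, -1.2]
grip_width: 0.0003
```

Run:
```python
from h import *
from cell import env,viewer
o=env.get_obs()
for k in("time_s","qpos","tool_pos","tool_rot","force"): print(k,np.round(o[k],4))
cv2.imwrite("pics/s1.png",viewer.read_camera("scene")["img"][150:330,200:400,::-1].repeat(3,0).repeat(3,1))
```

```text
time_s 2.9667
qpos [ 42.5815   9.1355 -46.097   97.7717   6.6916  76.5134  -4.3231]
tool_pos [ 0.5374 -0.0308  0.242 ]
tool_rot [-1.794425e+02 -3.610000e-02  9.045780e+01]
force [-2.2112 -0.2619 -1.1684]
```

View pics/s1.png

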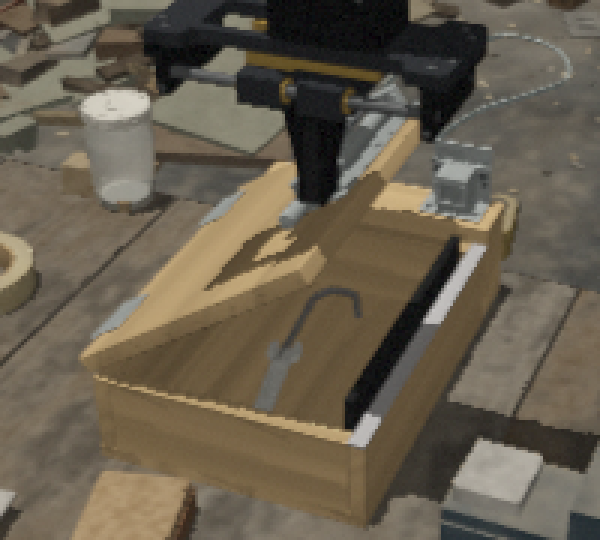

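Request:
move_arm(steps=[[0, 1.5, 0.6, 0, 0, 0, 0], [0, 0, 0, 0.5, 0, 0, 0], [0, 0, 0, 0.5, 0, 0, 0], [0, 0, 0, 0.3, 0, 0, 0], [0, 0, 0, 0.3, 0, 0, 0]])

```text
time_s: 3.43
tool_pos: [0.5468, -0.0152, 0.2316]
tool_rot: [180.0, 0.0, 90.5]
force: [-0.3, -0.8, -0.3]
grip_width: 0.0001
```

Request:
move_arm(steps=[[0, 0, 0, 0.4, 0, 0, 0], [0, 0, -0.1, 0.4, 0, 0, 0], [0, 0, -0.1, 0.4, 0, 0, 0], [0, 0, -0.1, 0.4, 0, 0, 0], [0, 0, -0.1, 0.4, 0, 0, 0]])

```text
time_s: 3.85
tool_pos: [0.5429, -0.0142, 0.2114]
tool_rot: [180.0, 0.0, 90.5]
force: [0.3, -0.8, 2.1]
grip_width: 0.0008
```

Request:
move_arm(steps=[[0, 0, -0.3, 0.6, 0, 0, 0], [0, 0, -0.3, 0.6, 0, 0, 0], [0, 0, -0.3, 0.6, 0, 0, 0], [0, 0, -0.3, 0.6, 0, 0, 0], [0, 0, -0.3, 0.6, 0, 0, 0]])

```text
time_s: 4.27
tool_pos: [0.5273, -0.0143, 0.1808]
tool_rot: [-180.0, 0.0, 90.5]
force: [0.6, 0.4, 1.6]
grip_width: 0.0008
```

Request:
move_arm(steps=[[0, 0, -0.2, 0.6, 0, 0, 0], [0, 0, -0.2, 0.6, 0, 0, 0], [0, 0, -0.2, 0.6, 0, 0, 0], [0, 0, -0.2, 0.6, 0, 0, 0], [0, 0, -0.2, 0.6, 0, 0, 0]])

```text
time_s: 4.68
tool_pos: [0.5176, -0.0144, 0.1509]
tool_rot: [-180.0, 0.0, 90.5]
force: [0.3, -0.3, 1.4]
grip_width: 0.0003
```

Request:
move_arm(steps=[[0, 0, -0.1, 0.5, 0, 0, 0], [0, 0, -0.1, 0.5, 0, 0, 0], [0, 0, -0.1, 0.5, 0, 0, 0], [0, 0, -0.1, 0.4, 0, 0, 0], [0, 0, 0, 0.3, 0, 0, 0]])

```text
time_s: 5.1
tool_pos: [0.5136, -0.0144, 0.129]
tool_rot: [-180.0, 0.0, 90.5]
force: [-1.0, 0.2, 0.1]
grip_width: 0.0004
```

Request:
move_arm(steps=[[0, 0, 0, 0.2, 0, 0, 0], [0, 0, 0, 0.2, 0, 0, 0], [0, 0, 0, 0.2, 0, 0, 0], [0, 0, 0, 0.1, 0, 0, 0]])

```text
time_s: 5.43
tool_pos: [0.5137, -0.0143, 0.1226]
tool_rot: [-180.0, 0.0, 90.5]
force: [-2.7, 0.6, 3.5]
grip_width: 0.0004
```

Request:
move_arm(steps=[[0, 0, 0, -2, 0, 0, 0], [0, 0, 0, -4, 0, 0, 0], [0, 0, 0, -4, 0, 0, 0], [0, 3, -1, -3, 0, 0, 0], [0, 0, 0, 0, 0, 0, 0]])

```text
time_s: 5.85
tool_pos: [0.5066, 0.0199, 0.2577]
tool_rot: [179.4, -0.0, 90.8]
force: [1.8, 1.4, 0.4]
grip_width: 0.0003
```

Run:
```python
from h import *
from cell import env,viewer
o=env.get_obs()
for k in("time_s","qpos","tool_pos","tool_rot","force"): print(k,np.round(o[k],4))
cv2.imwrite("pics/s2.png",cv2.resize(viewer.read_camera("scene")["img"][170:330,220:390,::-1],None,fx=3.7,fy=3.7,interpolation=cv2.INTER_CUBIC))
cv2.imwrite("pics/t2.png",cv2.resize(viewer.read_camera("top")["img"][175:300,230:440,::-1],None,fx=3.8,fy=3.8,interpolation=cv2.INTER_CUBIC))
cv2.imwrite("pics/w2.png",viewer.read_camera("wrist")["img"][:,:,::-1])
```

```text
time_s 5.85
qpos [ 42.5888   2.5692 -48.6265 101.2699   2.0004  76.4149  -5.6432]
tool_pos [0.5066 0.0199 0.2577]
tool_rot [ 1.79377e+02 -3.97000e-02  9.08151e+01]
force [1.834  1.442  0.4254]
```

View pics/s2.png

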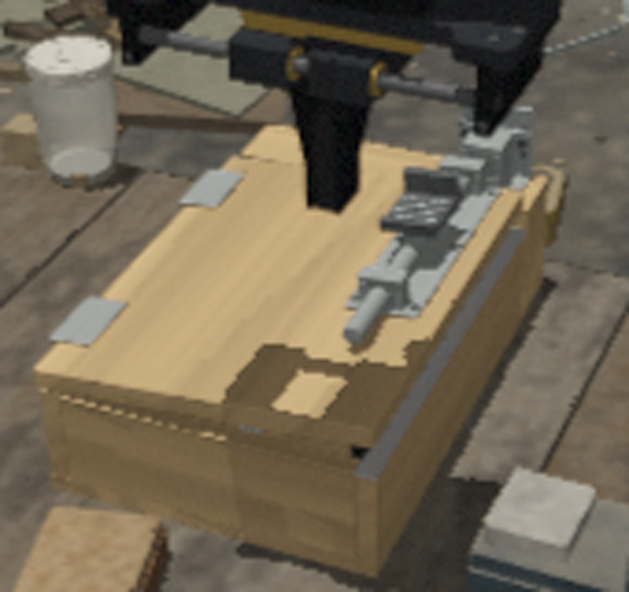

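View pics/t2.png

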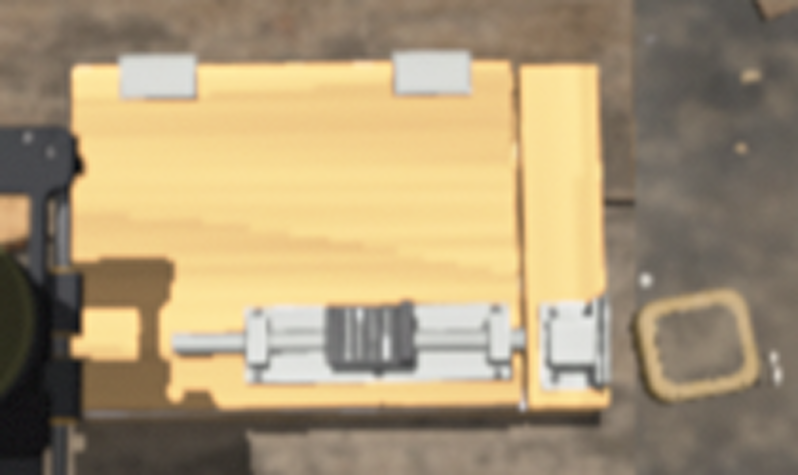

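View pics/w2.png

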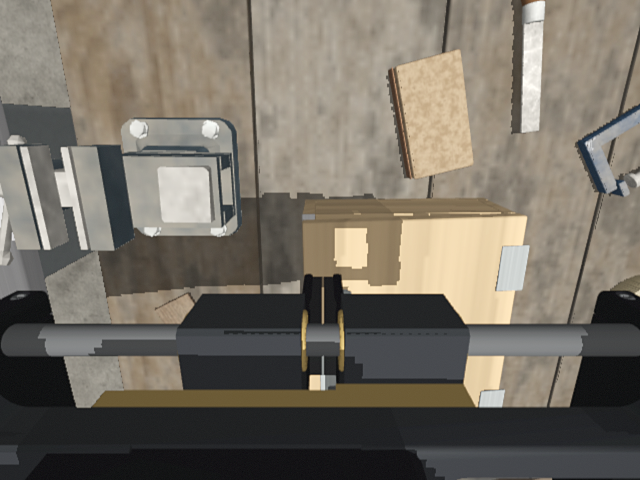

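Run:
```python
from h import *
from cell import viewer
c=viewer.read_camera("top")
t=lambda u,v:(230+u/3.8,175+v/3.8)
for n,p,z in [("plate c",(367,338),.129),("plate rear",(328,338),.131),("lip outer top",(413,338),.143),("tip",(524,340),.11),("keeper left edge",(541,345),.1),("keep bracket back",(606,345),.134)]: print(n,onz(c,*t(*p),z).round(4))
yaw=np.radians(.9);R=np.array([[np.cos(yaw),-np.sin(yaw)],[np.sin(yaw),np.cos(yaw)]])
H=np.array([.690,-.111]);print("plate x,y expect at .09",H+R@[-.169*np.cos(.09)+.044*np.sin(.09),-.04],.07+.169*np.sin(.09)+.044)
```

```text
plate c [ 0.5281 -0.1521  0.129 ]
plate rear [ 0.5278 -0.1307  0.131 ]
lip outer top [ 0.527  -0.1767  0.143 ]
tip [ 0.5291 -0.24    0.11  ]
keeper left edge [ 0.5273 -0.2505  0.1   ]
keep bracket back [ 0.5245 -0.2823  0.134 ]
plate x,y expect at .09 [ 0.52628721 -0.15357674] 0.12918947481446386
```

Request:
move_arm(steps=[[0, -3.5, 0.4, -0.5, 0, 0, 0], [0, -3.5, 0.4, 0, 0, 0, 0], [0, -3.5, 0.4, 0, 0, 0, 0], [0, -3.5, 0.4, 0, 0, 0, 0], [0, -2.5, 0.4, 0, 0, 0, 0]])

```text
time_s: 6.47
tool_pos: [0.5242, -0.1556, 0.2539]
tool_rot: [-179.8, 0.0, 90.2]
force: [0.6, 0.1, 0.3]
grip_width: 0.0006
```

Request:
move_arm(steps=[[0, 0, 0, 2, 0, 0, 0], [0, 0, 0, 2, 0, 0, 0], [0, 0, 0, 1, 0, 0, 0], [0, 0, 0, 0, 0, 0, 0], [0, 0, 0, 0, 0, 0, 0]])

```text
time_s: 6.88
tool_pos: [0.5249, -0.1505, 0.2051]
tool_rot: [-179.9, -0.1, 90.5]
force: [1.0, 0.2, 0.7]
grip_width: 0.0005
```

Request:
move_arm(steps=[[0, 0.1, 0.1, 1.5, 0, 0, 0], [0, 0, 0, 1.5, 0, 0, 0], [0, 0, 0, 1, 0, 0, 0], [0, 0, 0, 0.3, 0, 0, 0], [0, 0, 0, 0, 0, 0, 0]])

```text
time_s: 7.3
tool_pos: [0.5263, -0.1495, 0.163]
tool_rot: [-180.0, -0.0, 90.5]
force: [-0.2, 0.0, -0.0]
grip_width: 0.0008
```

Run:
```python
from h import *
from cell import env,viewer
o=env.get_obs()
for k in("time_s","qpos","tool_pos","tool_rot","force"): print(k,np.round(o[k],4))
cv2.imwrite("pics/s3.png",cv2.resize(viewer.read_camera("scene")["img"][170:290,270:390,::-1],None,fx=5,fy=5,interpolation=cv2.INTER_CUBIC))
```

```text
time_s 7.3
qpos [ 49.2493  13.0342 -40.5452 102.8587   9.131   67.4649   6.4409]
tool_pos [ 0.5263 -0.1495  0.163 ]
tool_rot [-1.799606e+02 -8.800000e-03  9.053050e+01]
force [-0.1566  0.0068 -0.0035]
```

View pics/s3.png

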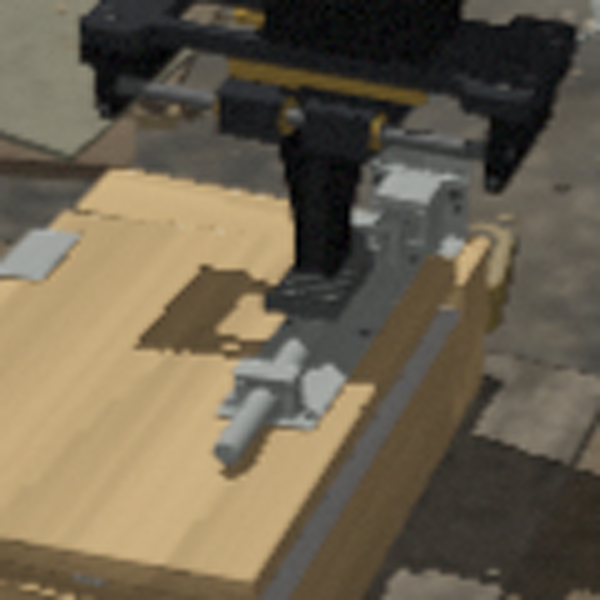

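Request:
move_arm(steps=[[0, 0, 0, 0.3, 0, 0, 0], [0, 0, 0, 0.3, 0, 0, 0], [0, 0, 0, 0.2, 0, 0, 0], [0, 0, 0, 0.1, 0, 0, 0], [0, 0, 0, 0, 0, 0, 0]])

```text
time_s: 7.77
tool_pos: [0.5265, -0.1497, 0.1542]
tool_rot: [-180.0, 0.0, 90.5]
force: [0.5, -0.4, -0.9]
grip_width: 0.0004
```

Request:
move_arm(steps=[[0, 0, 0, 0.1, 0, 0, 0], [0, -0.3, 0, 0, 0, 0, 0], [0, -0.3, 0, 0, 0, 0, 0], [0, -0.2, 0, 0, 0, 0, 0], [0, 0, 0, 0, 0, 0, 0]])

```text
time_s: 8.18
tool_pos: [0.5269, -0.1579, 0.1535]
tool_rot: [180.0, -0.0, 90.5]
force: [0.3, 0.3, 2.2]
grip_width: 0.0002
```

Request:
move_arm(steps=[[0, -0.2, 0, 0, 0, 0, 0], [0, -0.2, 0, 0, 0, 0, 0], [0, -0.2, 0, 0, 0, 0, 0], [0, 0, 0, 0, 0, 0, 0]])

```text
time_s: 8.52
tool_pos: [0.5271, -0.164, 0.1535]
tool_rot: [179.9, 0.0, 90.5]
force: [1.2, 2.2, 3.2]
grip_width: 0.0003
```

Request:
move_arm(steps=[[0, -0.15, 0, 0, 0, 0, 0], [0, -0.15, 0, 0, 0, 0, 0], [0, -0.1, 0, 0, 0, 0, 0], [0, 0, 0, 0, 0, 0, 0]])

```text
time_s: 8.85
tool_pos: [0.527, -0.1679, 0.1533]
tool_rot: [180.0, 0.0, 90.5]
force: [2.0, 1.5, 1.4]
grip_width: 0.0003
```

Request:
move_arm(steps=[[0, -0.1, 0, 0, 0, 0, 0], [0, -0.1, 0, 0, 0, 0, 0], [0, 0, 0, 0, 0, 0, 0]])

```text
time_s: 9.1
tool_pos: [0.527, -0.1694, 0.1533]
tool_rot: [180.0, -0.0, 90.5]
force: [3.0, 4.2, 3.0]
grip_width: 0.0005
```

Request:
move_arm(steps=[[0, -0.1, 0, 0, 0, 0, 0], [0, 0, 0, 0, 0, 0, 0], [0, 0, 0, 0, 0, 0, 0]])

```text
time_s: 9.35
tool_pos: [0.527, -0.1695, 0.1533]
tool_rot: [180.0, -0.1, 90.6]
force: [2.5, 4.6, 2.6]
grip_width: 0.0006
```

Run:
```python
from h import *
from cell import env,viewer
o=env.get_obs()
for k in("time_s","tool_pos","force","wrist_torque"): print(k,np.round(o[k],4))
cv2.imwrite("pics/s4.png",cv2.resize(viewer.read_camera("scene")["img"][170:290,270:390,::-1],None,fx=5,fy=5,interpolation=cv2.INTER_CUBIC))
```

```text
time_s 9.35
tool_pos [ 0.527  -0.1695  0.1533]
force [2.5461 4.5519 2.6336]
wrist_torque [ 1.0359 -0.6983  0.017 ]
```

View pics/s4.png

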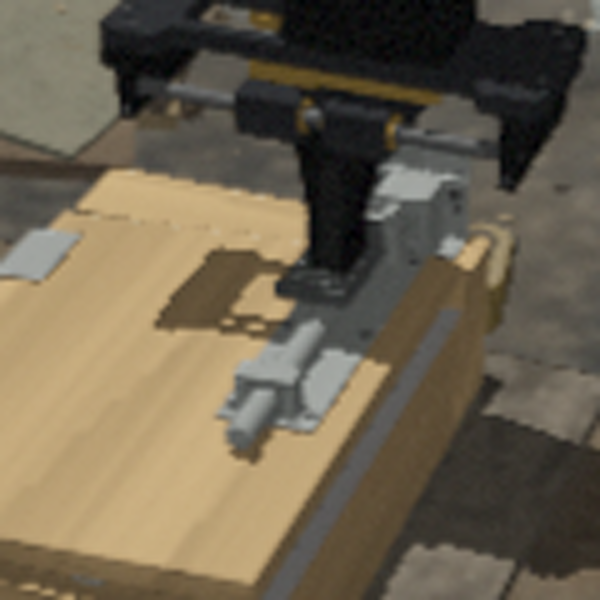

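Request:
move_arm(steps=[[0, -0.1, 0, 0, 0, 0, 0], [0, -0.1, 0, 0, 0, 0, 0], [0, 0, 0, 0, 0, 0, 0]])

```text
time_s: 9.65
tool_pos: [0.527, -0.1697, 0.1533]
tool_rot: [-180.0, -0.2, 90.6]
force: [2.1, 7.4, 3.2]
grip_width: 0.0004
```

Request:
move_arm(steps=[[0, 0, -0.01, 0.05, 0, 0, 0], [0, 0, -0.02, 0.05, 0, 0, 0], [0, 0, -0.01, 0.05, 0, 0, 0], [0, 0, -0.02, 0.05, 0, 0, 0], [0, 0, 0, 0, 0, 0, 0]])

```text
time_s: 10.07
tool_pos: [0.5265, -0.1698, 0.1517]
tool_rot: [180.0, -0.2, 90.6]
force: [1.7, 8.2, 5.9]
grip_width: 0.0005
```

Request:
move_arm(steps=[[0, 0, -0.01, 0.05, 0, 0, 0], [0, 0, -0.02, 0.05, 0, 0, 0], [0, 0, -0.01, 0.05, 0, 0, 0], [0, 0, -0.02, 0.05, 0, 0, 0], [0, 0, 0, 0, 0, 0, 0]])

```text
time_s: 10.48
tool_pos: [0.526, -0.17, 0.1499]
tool_rot: [180.0, -0.1, 90.6]
force: [0.3, 7.6, 6.9]
grip_width: 0.0005
```

Request:
move_arm(steps=[[0, 0, -0.01, 0.04, 0, 0, 0], [0, 0, -0.01, 0.04, 0, 0, 0], [0, 0, -0.01, 0.04, 0, 0, 0], [0, 0, -0.01, 0.04, 0, 0, 0], [0, 0, 0, 0, 0, 0, 0]])

```text
time_s: 10.9
tool_pos: [0.5255, -0.1728, 0.1484]
tool_rot: [180.0, 0.1, 90.5]
force: [1.5, 2.6, 6.5]
grip_width: 0.0002
```

Request:
move_arm(steps=[[0, 0, -0.01, 0.04, 0, 0, 0], [0, 0, -0.01, 0.04, 0, 0, 0], [0, 0, -0.01, 0.04, 0, 0, 0], [0, 0, -0.01, 0.04, 0, 0, 0], [0, 0, 0, 0, 0, 0, 0]])

```text
time_s: 11.32
tool_pos: [0.5251, -0.1731, 0.147]
tool_rot: [179.9, 0.1, 90.5]
force: [0.4, 2.4, 7.0]
grip_width: 0.0006
```

Request:
move_arm(steps=[[0, 0, 0.01, -0.06, 0, 0, 0], [0, -0.2, 0, 0, 0, 0, 0], [0, -0.15, 0, 0, 0, 0, 0], [0, -0.15, 0, 0, 0, 0, 0], [0, 0, 0, 0, 0, 0, 0]])

```text
time_s: 11.73
tool_pos: [0.5253, -0.1784, 0.1474]
tool_rot: [179.9, 0.1, 90.5]
force: [1.5, 1.9, 6.5]
grip_width: 0.0006
```

Request:
move_arm(steps=[[0, -0.2, 0, 0, 0, 0, 0], [0, -0.2, 0, 0, 0, 0, 0], [0, -0.2, 0, 0, 0, 0, 0], [0, 0, 0, 0, 0, 0, 0]])

```text
time_s: 12.07
tool_pos: [0.5254, -0.1845, 0.1474]
tool_rot: [179.9, 0.1, 90.5]
force: [3.5, 1.5, 5.7]
grip_width: 0.0007
```

Request:
move_arm(steps=[[0, -0.15, 0, 0, 0, 0, 0], [0, -0.15, 0, 0, 0, 0, 0], [0, 0, 0, 0, 0, 0, 0]])

```text
time_s: 12.32
tool_pos: [0.5255, -0.1873, 0.1473]
tool_rot: [179.9, 0.1, 90.5]
force: [2.0, 1.3, 5.3]
grip_width: 0.0004
```

Request:
move_arm(steps=[[0, -0.1, 0, 0, 0, 0, 0], [0, -0.1, 0, 0, 0, 0, 0], [0, -0.1, 0, 0, 0, 0, 0], [0, 0, 0, 0, 0, 0, 0]])

```text
time_s: 12.65
tool_pos: [0.5256, -0.1895, 0.1474]
tool_rot: [179.9, 0.0, 90.5]
force: [1.8, 2.9, 6.4]
grip_width: 0.0005
```

Request:
move_arm(steps=[[0, -0.1, 0, 0, 0, 0, 0], [0, -0.1, 0, 0, 0, 0, 0], [0, 0, 0, 0, 0, 0, 0]])

```text
time_s: 12.9
tool_pos: [0.5256, -0.1896, 0.1473]
tool_rot: [180.0, -0.1, 90.6]
force: [1.0, 6.9, 7.5]
grip_width: 0.0006
```

Request:
move_arm(steps=[[0, 0.2, 0, 0, 0, 0, 0], [0, 0, 0, -0.3, 0, 0, 0], [0, 0, 0, -0.4, 0, 0, 0], [0, 0, 0, -0.3, 0, 0, 0], [0, 0, 0, 0, 0, 0, 0]])

```text
time_s: 13.32
tool_pos: [0.5236, -0.1896, 0.1562]
tool_rot: [-179.8, -0.0, 90.5]
force: [-2.3, 3.1, 1.3]
grip_width: 0.0006
```

Request:
move_arm(steps=[[0, 0.3, 0, -0.3, 0, 0, 0], [0, 0.2, 0, -2, 0, 0, 0], [0, 0, 0, -3, 0, 0, 0], [0, 0, 0, -4, 0, 0, 0], [0, 0, 0, -4, 0, 0, 0]])

```text
time_s: 13.73
tool_pos: [0.5239, -0.1856, 0.2907]
tool_rot: [-179.9, 0.1, 90.5]
force: [1.8, -0.1, 1.7]
grip_width: 0.0009
```

Request:
move_arm(steps=[[0, 3, -4, 0, 0, 0, 0], [0, 4, -1, 0, 0, 0, 0], [0, 4, 0, 0, 0, 0, 0], [0, 4, 0, 0, 0, 0, 0], [0, 0, 0, 0, 0, 0, 0]])

```text
time_s: 14.15
tool_pos: [0.4802, -0.0315, 0.2909]
tool_rot: [179.9, 0.0, 91.1]
force: [-0.3, 1.3, 0.9]
grip_width: 0.0004
```

Run:
```python
from h import *
from cell import env,viewer
o=env.get_obs()
for k in("time_s","tool_pos","force"): print(k,np.round(o[k],4))
cv2.imwrite("pics/s5.png",cv2.resize(viewer.read_camera("scene")["img"][170:290,270:390,::-1],None,fx=5,fy=5,interpolation=cv2.INTER_CUBIC))
cv2.imwrite("pics/t5.png",cv2.resize(viewer.read_camera("top")["img"][175:300,230:440,::-1],None,fx=3.8,fy=3.8,interpolation=cv2.INTER_CUBIC))
```

```text
time_s 14.15
tool_pos [ 0.4802 -0.0315  0.2909]
force [-0.3411  1.344   0.8968]
```

View pics/s5.png

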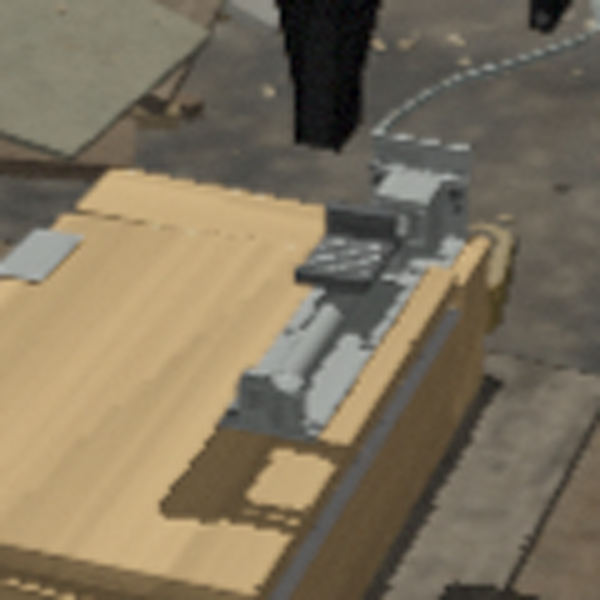

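View pics/t5.png

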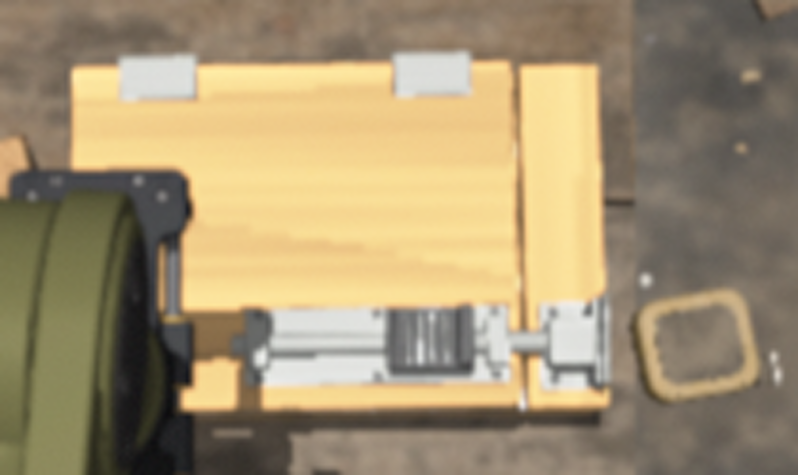

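Request:
move_arm(steps=[[0, 0, 0, 0, 0, 0, 0], [0, 0, 0, 0, 0, 0, 0], [0, 0, 0, 0, 0, 0, 0]])

```text
time_s: 14.5
tool_pos: [0.4802, -0.0418, 0.2894]
tool_rot: [-180.0, -0.0, 90.4]
force: [-0.6, -0.4, -0.1]
grip_width: 0.0004
```

Run:
```python
from cell import job
print(job.sign_off())
```

```text
the job is handed in; nothing more can be done
None
```

The lid is shut and the bolt is home in the keeper's socket. I handed the job in at about 14.5 s; the sign-off gave no verdict.

- **Lid:** I swung it down onto its seal with the closed fingertips on its left side. The last downward reading was about 3.5 N.
- **Finding the socket:** I pushed the bolt up to the keeper face with about 7–8 N at the lip, of which about 2.5 N is the bolt's own drag. I then pressed the thumb plate down in 0.4–0.5 mm steps. The bolt slipped into the socket about 5 mm below where it first met the face.
- **Sliding home:** I slid the bolt until it met a hard stop 19.9 mm past the face; the socket is 20 mm deep. The largest force reading at any point was about 8 N.
- **Last checks:** After I backed the arm away, the top and scene pictures showed the rod inside the keeper and the lid held down. The thumb plate had moved about 31 mm from its start, which agrees with the finger travel to within 1–2 mm. The tape measure looked unmoved in the top picture.
- **Not measured:** I did not measure the final lid angle, and I did not compare the sanding block's position at the end, though the arm never went near it.

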